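# Nest the button cups, then hold the notions case open

### The arm

A 6-joint arm with a two-finger parallel gripper is mounted at the origin on the work surface. World frame = base frame: x ahead of the robot, y to its left, z up, the work surface at z = 0. Lengths are in m, angles in rad, forces in N, time in s.
With the tool pointing down it reaches from about 0.35 to 0.775 m from the base axis. Payload 5.5 kg.
Tool frame: the origin (TCP) lies midway between the tips of the shut fingers; the grasp point (between the pads) lies 19 mm behind it; z points along the fingers, y is the line along which they close (so a half turn about z gives the same grasp; the last joint's range is limited). The gripper opens to 85 mm and grips with 20 to 120 N. Pads are 22 mm wide; open, the fingers measure 114 mm over their backs; the gripper's body (76 mm by 85 mm) begins 54 mm behind the grasp point. The pads swing forward as they close: fully open they stand 13 mm farther back than shut.
Start: joints at [-1.451, 0.313, 0.046, 1.304, 0, 1.431], TCP at [0.148, -0.556, 0.231] pointing down, gripper open.
Joint ranges: [-2.76, 2.76], [-0.86, 1.69], [-1.03, 1.26], [-2.2, 2.34], [-1.47, 1.5], [-3.14, 3.14]. Speed limits (rad/s): [2.57, 2.57, 3.14, 3.14, 3.14, 3.14].

### API

Orientations are given as a unit quaternion [w, x, y, z].
In Python, from workcell import get_state, read_camera, camera_info, hand_in, recognise gives the robot as it stands.
- The arm moves only by the tool arm_command, never from a script. Its argument "moves" is one flat list of numbers, 7 for each row, row after row: the opening, from -1 (shut) to 1 (fully open), then the shift along the tool's x, y, z in mm, then the turn, a rotation vector about the tool's x, y, z in rad. A call has 1 to 8 rows; each row shifts and turns the commanded pose from where the row before left it, along the tool's axes as they then stand; what a row does not reach is not made up. A row lasts 1/8 s, in which the tool goes at most 62.5 mm and 10.7 degrees, less where a joint would pass 70% of its speed; a pose out of reach is approached as far as the arm can. A call with a gripper value outside its range is refused whole. The fingers move at their own pace and stop on an object; "newtons" is the grip in N (left out, the last holds). Time passes only in rows, so rows that do not move let the fingers close. It gives the time, the measured TCP pose, the force, the opening and the grip force at its end, in the units of the state.
- get_state(): the state, without advancing time (a new reading comes with each control period).
- read_camera(name): name is "side" or "top" or "wrist"; returns (picture, depth): 400x640x3 uint8, blue, green, red; 400x640 float32, m along the optical axis (not along the pixel's ray), 0 where there is no reading.
- camera_info(name): a dict with "fovy" (degrees; the focal length in pixels is half the picture's height over the tangent of half this angle, whatever the lens; pixels are square), "cx", "cy" (the principal point, pixels), "eye" and "orientation" of the camera in the world; the wrist camera has in their place "tool_from_camera" (4x4, takes a point from camera to tool coordinates, whose origin is the TCP and whose axes are the flange's). Camera axes: x right, y down, z forward; pixel columns grow to the right and rows downward; lengths in m; the calibration is good to about 2 mm. A picture is of the moment at which its call begins: read the wrist's pose just before it. camera_info takes no time and is no camera call.
- hand_in(): hands the job in; it is judged then, once.
Trained networks look in the newest picture that a camera, given by its name, has taken for a name from the list of things; names that differ only in an ending like _2 or _b are one class to them, and where a whole thing is asked for, a point or a joint stands for the part that bears it (a point fixed in the world has none). Each returns a list of dicts, best first, with "confidence" (0 to 1); they miss things now and then, are a little off and sometimes report something else, mostly with a low value. They report only what shows in the picture. A call takes as long as a camera call. They do not tell look-alikes from the thing itself.
- recognise(camera, label): "point" ([column, row] in pixels, amid what is visible of it).
The state is a dict: "clock": time; "joint_pos": joint angles; "qvel": joint speeds; "tau": joint torques, N m; "tcp_pos": TCP position; "orientation": TCP orientation; "wrist_force": force on the tool from outside, world axes, zero at the start; "ft_torque": the same for the moment, N m; "finger_gap": finger opening in m; "grip_force": force on a finger pad.
Only numpy, scipy, OpenCV 4.12 (cv2) and the standard library are available. Lean on these libraries where they do the work, as an engineer would, in place of code of your own. Each camera call takes 0.05 s, during which the arm holds its last target. There are 200 camera calls.

### The job

The button sorting is over: nest the three empty aluminium cups in size order, small in medium in large, standing upright on the table, and let go of them. Then take the bar on the notions case's self-closing lid, raise the lid to 45 degrees and keep holding it there, so that the colleague across the table can put the set away. Finish while still holding the lid open, and leave everything else where it is.

Things in the scene. Friction and masses are not known exactly. Their poses are not given: they have to be found in the camera images.
- cup_large: the large of three straight-sided round cups of plain aluminium, empty and standing upright; outside diameter 92 mm, inside 84 mm, height 40 mm, wall and floor 4 mm thick; mass 60 to 210 g; origin at the centre of its underside, z up out of its mouth. the three stand in any order. Nested, each rim stands 16 mm above that of the cup around it
- cup_medium: the medium of three straight-sided round cups of plain aluminium, empty and standing upright; outside diameter 66 mm, inside 58 mm, height 52 mm, wall and floor 4 mm thick; mass 60 to 210 g; origin at the centre of its underside, z up out of its mouth. the three stand in any order. Nested, each rim stands 16 mm above that of the cup around it
- cup_small: the small of three straight-sided round cups of plain aluminium, empty and standing upright; outside diameter 46 mm, inside 38 mm, height 64 mm, wall and floor 4 mm thick; mass 60 to 210 g; origin at the centre of its underside, z up out of its mouth. the three stand in any order. Nested, each rim stands 16 mm above that of the cup around it
- lid (a joint): opening angle of the case's lid in rad, 0 shut, growing as its free edge rises, stop at 1.5; 45 degrees is 0.785. The lid (180 x 240 x 6 mm, grey, 0.3 kg) is pulled shut from every angle by its weight and a light hinge spring: about 2 to 3 N at the bar hold it; let go, it falls shut. There is no catch
- lid_handle (a point): middle of the lid's round steel bar handle: bar 10 mm thick, 100 mm long, parallel to the hinge; its centre line is 35 mm above the lid's upper face, 150 mm from the hinge (41 mm above it when shut) and 30 mm in from the free edge. A leg at each end, open beneath. Axes turn with the lid: z out of its upper face, x towards the hinge, y along the bar
- lid_hinge (a point): middle of the hinge line, at the lid's underside, 90.5 mm above the table; y along the hinge, which is on the robot's side of the case; free edge and bar are on the far side, towards the colleague; axes turn with the lid like the handle's
- case: white notions case, an open box 180 x 240 mm, 90 mm high, fixed to the table, with a divider; origin at the centre of its underside; its x points to the hinge side, y along the hinge, z up
- tape: bystander, to be left alone: round white tape measure, 48 mm across, 18 mm high, lying among the cups; origin at its underside
- weight: bystander, to be left alone: dark steel pattern weight, 44 mm across, 24 mm high; origin at its underside
- screwdriver: bystander, to be left alone: small screwdriver, about 140 mm long, lying flat
- jar: bystander, to be left alone: amber glass jar, 60 mm across, 80 mm high; origin at its underside
- cone: bystander, to be left alone: pale thread cone, 60 mm across at the foot, 130 mm high; origin at its underside
- spool: bystander, to be left alone: wooden thread spool, 36 mm across, 36 mm high; origin at its underside
- gauge: bystander, to be left alone: flat steel seam gauge, 160 x 28 x 5 mm; origin at its underside
Not all that is in view belongs to the job. Leave any red or yellow look-alike of the cup_medium alone.

How it is judged:
By the outcome, as a careful person would: the job done as asked, in the order asked, and still so for the second after the job is handed in, while the arm keeps its last pose, push and grip.
It also fails if it takes over 59 s, if anything falls off the work surface, if the arm or the gripper's body presses on something with over 40 N, if the wrist force passes 120 N, or if a joint passes its speed limit or range.

## Working session

There is one attempt and no reset: what is moved stays moved. The work goes in short steps, Python scripts to look and compute and a tool call to move; the robot and the scene stay as the last step left them, time stands still between calls to the robot, and variables do not carry over. Pictures are saved under pics/ and viewed, at most 10 in all, crops included, and the job is handed in when it is done.

Besides the shell and the picture viewer there is one more tool, called after "Call:" in YAML: its name, and indented under it one key for each argument. arm_command: Moves the arm, as the interface text tells. Its arguments: {"type":"object","properties":{"moves":{"type":"array"},"newtons":{"type":"number"}},"required":["moves"]}

```bash
mkdir -p pics; ls; cat > h.py <<'E'
import numpy as np, cv2
from scipy.spatial.transform import Rotation as R
from workcell import *
def q2R(q): return R.from_quat([q[1],q[2],q[3],q[0]]).as_matrix()
def cam(name):
    i=camera_info(name); f=200/np.tan(np.radians(i['fovy'])/2)
    if 'eye' in i:
        o=np.array(i['orientation']); M=o if o.shape==(3,3) else q2R(o); e=np.array(i['eye'])
    else:
        s=get_state(); T=np.array(i['tool_from_camera']); Rt=q2R(s['orientation'])
        M=Rt@T[:3,:3]; e=Rt@T[:3,3]+np.array(s['tcp_pos'])
    return f,i['cx'],i['cy'],M,e
def cloud(name,d,c):
    f,cx,cy,M,e=c; v,u=np.mgrid[:400,:640]
    P=np.stack([(u-cx)/f*d,(v-cy)/f*d,d],-1)@M.T+e; P[d<=0]=np.nan; return P
E
python3 - <<'E'
from h import *
print(get_state()); 
for n in('top','side','wrist'): print(camera_info(n))
for n in('top','side'):
    c=cam(n);p,d=read_camera(n); cv2.imwrite(f'pics/{n}0.png',p); P=cloud(n,d,c); np.save(f'{n}0.npy',P)
    for l in['cup_large','cup_medium','cup_small','lid_handle','lid_hinge','case','tape','weight','screwdriver','jar','cone','spool','gauge']:
        for r in recognise(n,l)[:4]:
            u,v=map(int,r['point']); print(n,l,(u,v),round(r['confidence'],2),P[v,u].round(3))
E
```

```text
pics
{'clock': 0.0, 'joint_pos': array([-1.45058492e+00,  3.14019495e-01,  4.49721609e-02,  1.30360883e+00,
       -8.35364370e-06,  1.43120984e+00]), 'qvel': array([-4.41947349e-04, -1.25869056e-03,  2.58669688e-05, -6.34308871e-05,
        4.34460854e-04, -7.07819445e-04]), 'tau': array([-1.45992849e-04, -4.80623853e+01,  2.98533458e+01,  1.92860974e-02,
       -8.64552385e-05, -4.16292067e-06]), 'tcp_pos': array([ 0.14764196, -0.55518528,  0.23039523]), 'orientation': array([-9.29917619e-04,  9.91574560e-01,  1.29533887e-01,  4.83188087e-06]), 'wrist_force': array([-0.66605454, -0.65743799, -0.79393683]), 'ft_torque': array([-0.0048454 , -0.01598188, -0.01761988]), 'grip_force': 0.0, 'finger_gap': 0.08542250169515245}
{'fovy': 57.363850053670554, 'cx': 317.1123021775392, 'cy': 202.04843247914187, 'eye': array([ 0.45147174, -0.04215884,  0.95319853]), 'orientation': array([ 0.04858965, -0.69668134,  0.71532381, -0.02420746])}
{'fovy': 50.07692392415838, 'cx': 313.4180240314921, 'cy': 193.69349197994944, 'eye': array([0.22188523, 0.49171367, 0.82925066]), 'orientation': array([ 0.09
[... 1884 characters left out ...]
[0.484 0.285 0.097]
side lid_hinge (257, 315) 0.81 [0.479 0.28  0.096]
side case (256, 324) 0.83 [0.471 0.294 0.097]
side case (399, 142) 0.46 [ 0.463 -0.346  0.006]
side tape (352, 173) 0.61 [ 0.517 -0.17   0.02 ]
side tape (258, 316) 0.23 [0.477 0.281 0.097]
side weight (418, 207) 0.58 [ 0.332 -0.149  0.024]
side weight (254, 316) 0.37 [0.483 0.284 0.097]
side screwdriver (367, 118) 0.66 [ 0.574 -0.371  0.024]
side jar (310, 108) 0.84 [ 0.712 -0.292  0.061]
side jar (400, 144) 0.35 [ 0.458 -0.341  0.005]
side cone (236, 175) 0.75 [0.725 0.022 0.084]
side spool (287, 219) 0.82 [0.574 0.041 0.037]
side gauge (310, 149) 0.74 [ 0.628 -0.151  0.066]
side gauge (210, 226) 0.6 [0.734 0.13  0.004]
```

View pics/top0.png

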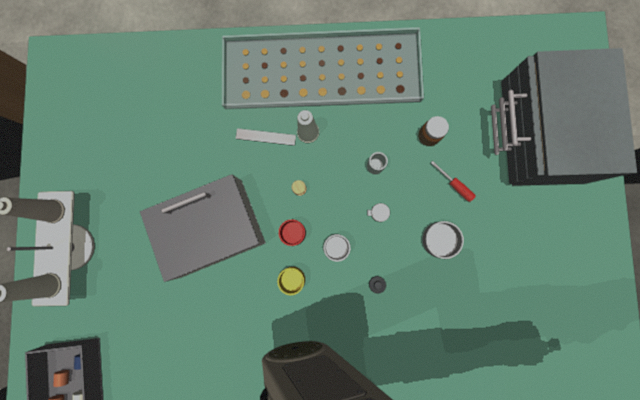

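View pics/side0.png

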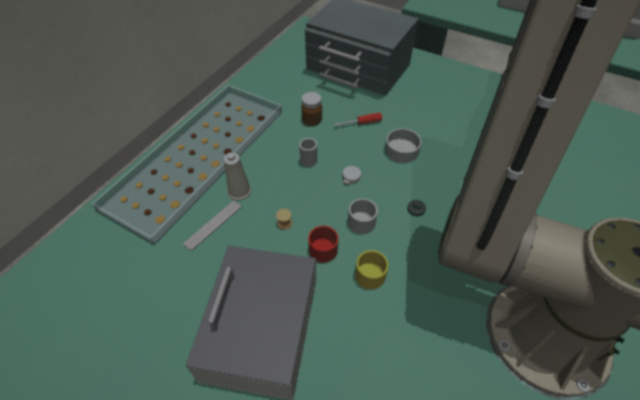

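The top picture shows three medium-sized cups: red (292,233), yellow (291,281) and plain aluminium (336,247). The aluminium one fits the description, and the other two are look-alikes. The small cup is at (377,162), the large at (443,240), the tape at (380,213), and the lid bar runs (163,210)–(209,196). I'll confirm with a crop and measure.

```bash
python3 - <<'E'
from h import *
from scipy.optimize import least_squares
im=cv2.imread('pics/top0.png'); cv2.imwrite('pics/crop.png',cv2.resize(im[110:300,265:475],None,fx=3,fy=3,interpolation=cv2.INTER_CUBIC)[:600,:800])
P=np.load('top0.npy');S=np.load('side0.npy')
for n,c,h,ro,ri in[('L',(.446,-.328),.04,.046,.042),('M',(.435,-.056),.052,.033,.029),('S',(.645,-.167),.064,.023,.019),('red',(.466,.057),.052,.033,.029),('yel',(.349,.061),.052,.033,.029)]:
  for nm,C in(('top',P),('side',S)):
    q=C.reshape(-1,3);q=q[np.isfinite(q).all(1)]
    q=q[(abs(q[:,2]-h)<.007)&(np.hypot(*(q[:,:2]-c).T)<ro+.03)]
    f=least_squares(lambda x:np.hypot(*(q[:,:2]-x).T)-(ro+ri)/2,c,loss='soft_l1',f_scale=.003) if len(q)>5 else None
    r=np.hypot(*(q[:,:2]-f.x).T) if f else np.zeros(1)
    print(n,nm,len(q),f and f.x.round(4),np.std(r).round(4),np.median(r).round(4),'zmax',np.percentile(q[:,2],90).round(4) if len(q) else 0)
for nm,C in(('top',P),('side',S)):
    q=C.reshape(-1,3);q=q[np.isfinite(q).all(1)]
    q=q[(np.hypot(*(q[:,:2]-(.5,.27)).T)<.2)]
    l=q[(abs(q[:,2]-.0965)<.006)]; b=q[(q[:,2]>.118)&(q[:,2]<.15)&(q[:,0]>.45)]
    rc=cv2.minAreaRect(l[:,:2].astype(np.float32)*1000); bc=cv2.minAreaRect(b[:,:2].astype(np.float32)*1000)
    print(nm,'lid',rc,len(l),np.median(l[:,2]),'bar',bc,len(b),np.median(b[:,2]),b[:,:2].mean(0)); print(cv2.boxPoints(rc).round(1).tolist())
E
```

```text
L top 232 [ 0.444  -0.3225] 0.0013 0.0436 zmax 0.041
L side 271 [ 0.4457 -0.3226] 0.0016 0.0436 zmax 0.0428
M top 130 [ 0.4311 -0.0578] 0.0011 0.0307 zmax 0.0533
M side 226 [ 0.4327 -0.0572] 0.0014 0.0309 zmax 0.0547
S top 101 [ 0.6408 -0.1655] 0.0013 0.0211 zmax 0.0653
S side 131 [ 0.6429 -0.1652] 0.0016 0.0209 zmax 0.0663
red top 131 [0.4712 0.0526] 0.0012 0.0306 zmax 0.0527
red side 255 [0.4728 0.0535] 0.0013 0.0308 zmax 0.0546
yel top 150 [0.3528 0.0568] 0.0013 0.0307 zmax 0.0531
yel side 273 [0.3544 0.0578] 0.0014 0.0309 zmax 0.0545
top lid ((488.38519287109375, 269.8895568847656), (180.46234130859375, 240.84056091308594), 20.570844650268555) 7317 0.09536742045610269 bar ((544.69921875, 289.94171142578125), (10.341490745544434, 108.21406555175781), 21.120237350463867) 215 0.13396668010487833 [0.54447531 0.28877102]
[[361.6000061035156, 350.8999938964844], [446.20001220703125, 125.4000015258789], [615.2000122070312, 188.89999389648438], [530.5999755859375, 414.29998779296875]]
side lid ((490.53668212890625, 268.9651184082031), (180.37484741210938, 242.03700256347656), 20.611297607421875) 12180 0.09751662498623681 bar ((546.2357788085938, 291.7110900878906), (11.21119499206543, 108.42547607421875), 20.768232345581055) 374 0.13583153000648523 [0.54364595 0.29489617]
[[363.5, 350.5], [448.70001220703125, 123.9000015258789], [617.5999755859375, 187.39999389648438], [532.2999877929688, 414.0]]
```

View pics/crop.png

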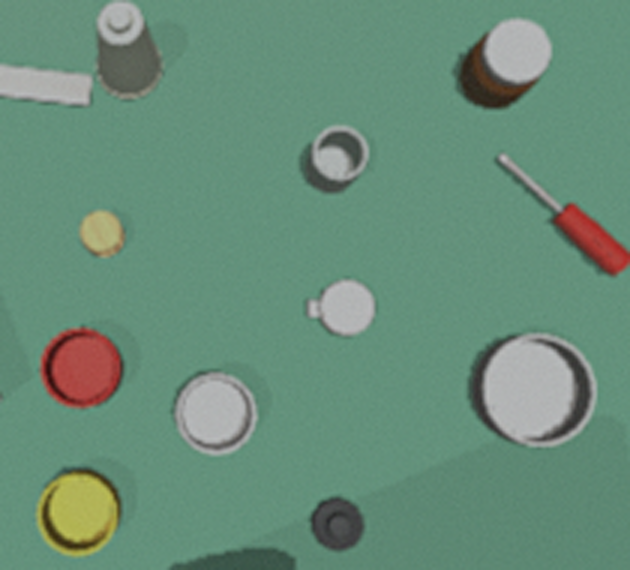

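The crop confirms it: the plain aluminium medium cup is at crop (216,412), which is top (337,247). The red and yellow cups stay where they are. Next I'll plan the move to it.

```bash
cat > plan.py <<'E'
from h import *
def plan(wps,grip):
    """wps: (pos, yaw_deg of tool x (tool down) or None, nrows); prints rounded rows, chained from measured pose"""
    s=get_state(); p=np.array(s['tcp_pos']); M=q2R(s['orientation']); out=[]
    for pos,yaw,n in wps:
        if yaw is None: T=M
        else:
            a=np.radians(yaw); T=np.array([[np.cos(a),np.sin(a),0],[np.sin(a),-np.cos(a),0],[0,0,-1.]])
        for k in range(n):
            d=np.round(M.T@(np.array(pos)-p)*1000/(n-k)); w=np.round(R.from_matrix(M.T@T).as_rotvec()/(n-k),2)
            out.append([grip,*d,*w]); p=p+M@d/1000; M=M@R.from_rotvec(w).as_matrix()
    for i in range(0,len(out),8): print('['+', '.join(','.join(f'{v:g}' for v in r) for r in out[i:i+8])+']')
    print('end',p.round(4))
E
python3 - <<'E'
from plan import *
plan([((.432,-.0575,.20),110.6,16)],1)
E
```

```text
[1,25,-26,2,0,0,-0.1, 1,28,-23,2,0,0,-0.1, 1,30,-20,2,0,0,-0.11, 1,32,-17,2,0,0,-0.1, 1,33,-13,2,0,0,-0.11, 1,34,-10,2,0,0,-0.1, 1,35,-6,2,0,0,-0.11, 1,36,-2,2,0,0,-0.1]
[1,36,1,2,0,0,-0.11, 1,35,5,2,-0,0,-0.1, 1,35,9,2,-0,0,-0.11, 1,34,13,2,-0,0,-0.1, 1,32,16,2,-0,0,-0.11, 1,30,19,2,-0,0,-0.1, 1,28,22,2,-0,0,-0.11, 1,25,25,1,-0,0,-0.1]
end [ 0.4318 -0.0579  0.2003]
```

Call:
arm_command:
  moves: [1,25,-26,2,0,0,-0.1,1,28,-23,2,0,0,-0.1,1,30,-20,2,0,0,-0.11,1,32,-17,2,0,0,-0.1,1,33,-13,2,0,0,-0.11,1,34,-10,2,0,0,-0.1,1,35,-6,2,0,0,-0.11,1,36,-2,2,0,0,-0.1]
  newtons: 40

```text
clock: 2.4
tcp_pos: [0.2903, -0.3054, 0.2154]
orientation: [0.0, 0.854, 0.52, 0.0]
wrist_force: [0.4, 0.0, 0.3]
finger_gap: 0.0854
grip_force: 0.0
```

Call:
arm_command:
  moves: [1,36,1,2,0,0,-0.11,1,35,5,2,0,0,-0.1,1,35,9,2,0,0,-0.11,1,34,13,2,0,0,-0.1,1,32,16,2,0,0,-0.11,1,30,19,2,0,0,-0.1,1,28,22,2,0,0,-0.11,1,25,25,1,0,0,-0.1]

```text
clock: 3.4
tcp_pos: [0.4323, -0.0568, 0.2004]
orientation: [0.0, 0.568, 0.823, 0.0]
wrist_force: [0.2, 0.0, -0.5]
finger_gap: 0.085
grip_force: 0.0
```

```bash
python3 - <<'E'
from plan import *
from scipy.optimize import least_squares
s=get_state();print(s['clock'],s['tcp_pos'],s['joint_pos'].round(2))
c=cam('wrist');p,d=read_camera('wrist');q=cloud('wrist',d,c).reshape(-1,3);q=q[np.isfinite(q).all(1)]
q=q[(abs(q[:,2]-.052)<.007)&(np.hypot(*(q[:,:2]-(.432,-.0575)).T)<.05)]
print(len(q)); 
if len(q)>5: print(least_squares(lambda x:np.hypot(*(q[:,:2]-x).T)-.031,(.432,-.0575),loss='soft_l1',f_scale=.003).x)
plan([((.432,-.0575,.06),110.6,6),((.432,-.0575,.033),110.6,2)],1)
E
```

```text
3.4 [ 0.43232129 -0.05680749  0.20039239] [-0.32  0.06 -0.35  1.17 -0.    0.89]
848
[ 0.43198945 -0.0578977 ]
[1,-0,-1,23,0,-0,0, 1,-1,-0,23,0,-0,0, 1,-0,-1,24,0,-0,0, 1,-1,-0,23,0,-0,0, 1,-0,-1,24,0,-0,0, 1,-1,-0,23,0,-0,0.01, 1,0,-0,14,0,-0,-0, 1,0,-0,13,0,-0,-0]
end [ 0.4324 -0.0578  0.0333]
```

Call:
arm_command:
  moves: [1,0,-1,23,0,0,0,1,-1,0,23,0,0,0,1,0,0,24,0,0,0,1,0,0,23,0,0,0,1,0,0,24,0,0,0,1,0,0,23,0,0,0,1,0,0,14,0,0,0,1,0,0,13,0,0,0]

```text
clock: 4.45
tcp_pos: [0.4315, -0.0594, 0.0329]
orientation: [0.0, 0.57, 0.822, 0.0]
wrist_force: [0.5, -0.4, -0.2]
finger_gap: 0.0851
grip_force: 0.0
```

Call:
arm_command:
  moves: [-1,0,0,0,0,0,0,-1,0,0,0,0,0,0,-1,0,0,0,0,0,0,-1,0,0,0,0,0,0]

```text
clock: 4.95
tcp_pos: [0.4315, -0.0593, 0.0337]
orientation: [0.0, 0.569, 0.822, 0.0]
wrist_force: [-0.5, -0.2, 1.1]
finger_gap: 0.0633
grip_force: 45.3
```

Call:
arm_command:
  moves: [-1,0,0,-5,0,0,0,-1,0,0,-15,0,0,0,-1,0,0,-25,0,0,0,-1,0,0,-25,0,0,0,-1,0,0,-15,0,0,0]

```text
clock: 5.58
tcp_pos: [0.4317, -0.0593, 0.1198]
orientation: [0.001, 0.569, 0.822, 0.0]
wrist_force: [-0.2, -0.2, -1.5]
finger_gap: 0.0637
grip_force: 45.1
```

```bash
python3 - <<'E'
from plan import *
s=get_state();print(s['clock'],s['tcp_pos'],s['finger_gap'],s['grip_force'],s['wrist_force'])
p,d=read_camera('side');cv2.imwrite('pics/s1.png',cv2.resize(p[100:300,200:500],None,fx=2,fy=2))
p,d=read_camera('wrist');cv2.imwrite('pics/w1.png',p)
E
```

```text
5.575 [ 0.43171134 -0.05932443  0.11983915] 0.0636600062332548 45.07448865508195 [-0.21768437 -0.17855819 -1.46495216]
```

View pics/w1.png

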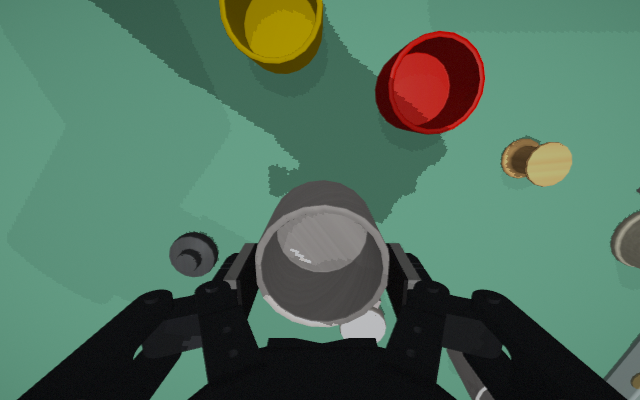

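The wrist view shows the aluminium cup held upright between the pads, rim around (322,265), with everything else undisturbed. I'll measure its pose in the hand, then plan the carry.

```bash
cat >> h.py <<'E'
def held(r,c0,zlo,zhi,name='wrist'):
    from scipy.optimize import least_squares
    c=cam(name);p,d=read_camera(name);q=cloud(name,d,c).reshape(-1,3);q=q[np.isfinite(q).all(1)]
    rr=np.hypot(*(q[:,:2]-c0).T); q=q[(q[:,2]>zlo)&(q[:,2]<zhi)&(rr<r+.012)&(rr>r-.012)]
    f=least_squares(lambda x:np.hypot(*(q[:,:2]-x).T)-r,c0,loss='soft_l1',f_scale=.002).x
    k=abs(np.hypot(*(q[:,:2]-f).T)-r)<.003; q=q[k]
    A=np.c_[q[:,:2]-f,np.ones(len(q))]; co=np.linalg.lstsq(A,q[:,2],rcond=None)[0]
    return f.round(4),'n',len(q),'slope',co[:2].round(3),'z',co[2].round(4)
E
python3 - <<'E'
from plan import *
print(held(.031,np.array([.432,-.0577]),.13,.152))
s=get_state();t=np.array(s['tcp_pos'])
plan([((.4448,-.324,.12),110.6,9)],-1)
E
```

```text
(array([ 0.4309, -0.0582]), 'n', 5413, 'slope', array([-0.006,  0.021]), 'z', np.float64(0.1376))
[-1,-28,-9,-0,0,0,-0, -1,-28,-9,-0,0,0,-0, -1,-28,-9,-0,0,0,-0, -1,-28,-9,-0,0,0,-0, -1,-28,-9,-0,0,0,-0, -1,-28,-9,-0,0,0,-0, -1,-28,-9,-0,0,0,-0, -1,-28,-9,-0,0,0,-0]
[-1,-28,-9,-1,0,0,-0]
end [ 0.4445 -0.3238  0.1203]
```

Call:
arm_command:
  moves: [-1,-28,-9,0,0,0,0,-1,-28,-9,0,0,0,0,-1,-28,-9,0,0,0,0,-1,-28,-9,0,0,0,0,-1,-28,-9,0,0,0,0,-1,-28,-9,0,0,0,0,-1,-28,-9,0,0,0,0,-1,-28,-8,0,0,0,0]

```text
clock: 6.72
tcp_pos: [0.4427, -0.2943, 0.117]
orientation: [-0.001, 0.57, 0.822, 0.0]
wrist_force: [-0.1, -0.1, -0.7]
finger_gap: 0.063
grip_force: 45.0
```

Call:
arm_command:
  moves: [-1,-28,-8,0,0,0,0,-1,0,0,0,0,0,0,-1,0,0,0,0,0,0]

```text
clock: 7.1
tcp_pos: [0.445, -0.3219, 0.1172]
orientation: [-0.001, 0.57, 0.822, 0.0]
wrist_force: [-0.5, 0.4, -1.0]
finger_gap: 0.0633
grip_force: 45.0
```

```bash
python3 - <<'E'
from plan import *
s=get_state();t=np.array(s['tcp_pos']);print(s['clock'],t)
print(held(.031,t[:2]+[-.0008,.0011],t[2]+.008,t[2]+.028))
print('L',held(.044,np.array([.4448,-.3225]),.033,.047)); print('Ltop',held(.044,np.array([.4448,-.3225]),.033,.047,'top'))
plan([((.4456,-.3236,.05),110.6,4),((.4456,-.3236,.039),110.6,1)],-1)
E
```

```text
7.1 [ 0.44501097 -0.32193949  0.11720751]
(array([ 0.4434, -0.3205]), 'n', 5567, 'slope', array([-0.009,  0.026]), 'z', np.float64(0.1335))
L (array([ 0.4453, -0.324 ]), 'n', 1123, 'slope', array([0.002, 0.001]), 'z', np.float64(0.0391))
Ltop (array([ 0.444 , -0.3229]), 'n', 128, 'slope', array([-0.006, -0.005]), 'z', np.float64(0.039))
[-1,-0,-0,17,-0,-0,0, -1,-1,-0,17,-0,-0,0, -1,-0,-0,17,-0,-0,0, -1,-1,-1,17,-0,-0,0, -1,0,0,11,-0,-0,0]
end [ 0.4452 -0.3239  0.039 ]
```

Call:
arm_command:
  moves: [-1,-2,0,17,0,0,0,-1,-1,0,17,0,0,0,-1,0,0,17,0,0,0,-1,0,0,15,0,0,0,-1,0,0,10,0,0,0,-1,0,0,0,0,0,0]

```text
clock: 8.0
tcp_pos: [0.4464, -0.3251, 0.0416]
orientation: [-0.001, 0.569, 0.822, 0.0]
wrist_force: [0.2, -0.8, -1.6]
finger_gap: 0.0633
grip_force: 45.1
```

Call:
arm_command:
  moves: [-1,0,0,2,0,0,0,-1,0,0,1,0,0,0,-1,0,0,0,0,0,0]

```text
clock: 8.38
tcp_pos: [0.447, -0.3259, 0.0396]
orientation: [0.0, 0.57, 0.822, -0.0]
wrist_force: [-0.1, -0.2, -1.6]
finger_gap: 0.0631
grip_force: 45.1
```

Call:
arm_command:
  moves: [-1,0,0,1,0,0,0,-1,0,0,1,0,0,0]

```text
clock: 8.62
tcp_pos: [0.4469, -0.3258, 0.0377]
orientation: [0.0, 0.57, 0.822, -0.0]
wrist_force: [-3.3, 2.1, 8.2]
finger_gap: 0.0628
grip_force: 46.2
```

Call:
arm_command:
  moves: [0.6,0,0,-1,0,0,0,1,0,0,0,0,0,0,1,0,0,0,0,0,0,1,0,0,-15,0,0,0,1,0,0,-30,0,0,0,1,0,0,-40,0,0,0,1,0,0,-40,0,0,0,1,0,0,-25,0,0,0]

```text
clock: 9.62
tcp_pos: [0.4475, -0.3263, 0.1918]
orientation: [0.002, 0.569, 0.822, -0.0]
wrist_force: [0.5, 0.1, 0.3]
finger_gap: 0.0856
grip_force: 0.0
```

```bash
python3 - <<'E'
from plan import *
s=get_state();t=np.array(s['tcp_pos']);print(s['clock'],t)
for n in('wrist','top'):
  print('L',held(.044,np.array([.4453,-.324]),.033,.045,n)); print('M',held(.031,np.array([.4453,-.324]),.047,.065,n))
p,d=read_camera('wrist');cv2.imwrite('pics/w2.png',p)
plan([((.642,-.1655,.17),110.6,7)],1)
E
```

```text
9.625 [ 0.44749891 -0.3262705   0.19180907]
L (array([ 0.4451, -0.3234]), 'n', 1186, 'slope', array([-0.003,  0.01 ]), 'z', np.float64(0.0389))
M (array([ 0.4454, -0.325 ]), 'n', 959, 'slope', array([-0.005,  0.015]), 'z', np.float64(0.0544))
L (array([ 0.4441, -0.3227]), 'n', 230, 'slope', array([0.005, 0.007]), 'z', np.float64(0.0385))
M (array([ 0.4444, -0.324 ]), 'n', 176, 'slope', array([-0.001, -0.   ]), 'z', np.float64(0.0537))
[1,12,34,3,-0,-0,-0, 1,12,34,3,-0,-0,-0, 1,11,34,2,-0,-0,-0, 1,12,34,3,-0,-0,-0, 1,11,34,2,-0,-0,-0, 1,12,35,3,-0,-0,-0, 1,11,34,2,-0,-0,-0]
end [ 0.6419 -0.1656  0.17  ]
```

View pics/w2.png

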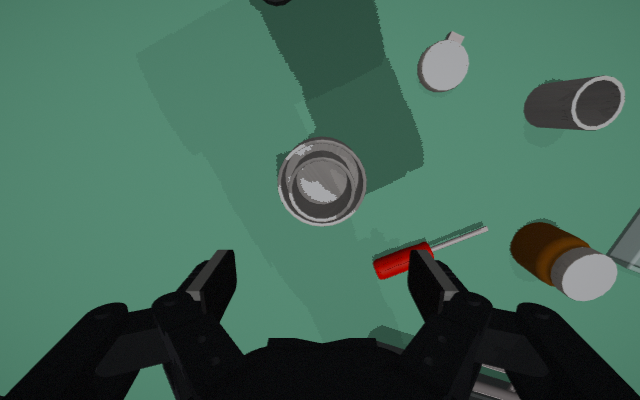

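The medium cup is seated flat in the large one, at (322,182) in the wrist view. The small cup is at (598,103). On to the small cup.

Call:
arm_command:
  moves: [1,12,34,3,0,0,0,1,12,34,3,0,0,0,1,11,34,2,0,0,0,1,12,34,3,0,0,0,1,11,34,2,0,0,0,1,12,35,3,0,0,0,1,11,34,2,0,0,0,1,0,0,0,0,0,0]

```text
clock: 10.88
tcp_pos: [0.6426, -0.1637, 0.1677]
orientation: [-0.002, 0.568, 0.823, -0.0]
wrist_force: [-0.3, -0.8, 0.2]
finger_gap: 0.0855
grip_force: 0.0
```

```bash
python3 - <<'E'
from plan import *
s=get_state();t=np.array(s['tcp_pos']);print(s['clock'],t)
print('S',held(.021,np.array([.642,-.1655]),.057,.071))
plan([((.642,-.1655,.08),110.6,4),((.642,-.1655,.0495),110.6,2)],1)
E
```

```text
10.875 [ 0.64264562 -0.16367358  0.16771708]
S (array([ 0.6424, -0.1656]), 'n', 786, 'slope', array([0.001, 0.004]), 'z', np.float64(0.0627))
[1,-0,0,22,-0,-0,0, 1,-0,0,22,-0,-0,0, 1,-1,0,22,-0,-0,0, 1,-0,0,22,-0,-0,0, 1,-0,0,15,-0,-0,0, 1,-0,0,16,-0,-0,0]
end [ 0.6417 -0.1655  0.0491]
```

Call:
arm_command:
  moves: [1,-1,0,22,0,0,0,1,0,0,22,0,0,0,1,0,0,22,0,0,0,1,0,0,22,0,0,0,1,0,0,15,0,0,0,1,0,0,15,0,0,0,1,0,0,0,0,0,0]

```text
clock: 11.8
tcp_pos: [0.6413, -0.1667, 0.0509]
orientation: [-0.001, 0.57, 0.822, -0.0]
wrist_force: [0.2, 0.1, 0.6]
finger_gap: 0.0852
grip_force: 0.0
```

Call:
arm_command:
  moves: [-1,0,0,0,0,0,0,-1,0,0,0,0,0,0,-1,0,0,0,0,0,0,-1,0,0,0,0,0,0,-1,0,0,0,0,0,0]

```text
clock: 12.42
tcp_pos: [0.6434, -0.1671, 0.0536]
orientation: [0.001, 0.569, 0.822, 0.0]
wrist_force: [-0.4, -0.1, 5.3]
finger_gap: 0.0436
grip_force: 40.5
```

Call:
arm_command:
  moves: [-1,0,0,-10,0,0,0,-1,0,0,-25,0,0,0,-1,0,0,-30,0,0,0,-1,0,0,-25,0,0,0,-1,0,0,-5,0,0,0]

```text
clock: 13.05
tcp_pos: [0.6435, -0.1672, 0.1495]
orientation: [0.002, 0.569, 0.822, 0.0]
wrist_force: [1.1, -0.2, -1.5]
finger_gap: 0.0438
grip_force: 41.0
```

```bash
python3 - <<'E'
from plan import *
s=get_state();t=np.array(s['tcp_pos']);print(s['clock'],t)
print('S',held(.021,t[:2],t[2]+.003,t[2]+.026))
plan([((.4453,-.325,t[2]),110.6,8)],-1)
E
```

```text
13.05 [ 0.64353308 -0.16717168  0.14945736]
S (array([ 0.6418, -0.1654]), 'n', 3081, 'slope', array([0.005, 0.02 ]), 'z', np.float64(0.1596))
[-1,-10,-30,-0,0,0,-0, -1,-10,-30,-0,0,0,-0, -1,-10,-30,-0,0,0,-0, -1,-10,-30,-0,0,0,-0, -1,-10,-30,-0,0,0,-0, -1,-9,-30,-0,0,0,-0, -1,-10,-30,-0,0,0,-0, -1,-9,-31,-1,0,0,-0]
end [ 0.4449 -0.3248  0.1495]
```

Call:
arm_command:
  moves: [-1,-10,-30,0,0,0,0,-1,-10,-30,0,0,0,0,-1,-10,-30,0,0,0,0,-1,-10,-30,0,0,0,0,-1,-10,-30,0,0,0,0,-1,-9,-30,0,0,0,0,-1,-10,-29,0,0,0,0,-1,-11,-29,0,0,0,0]

```text
clock: 14.1
tcp_pos: [0.4462, -0.3252, 0.1458]
orientation: [-0.001, 0.569, 0.822, 0.0]
wrist_force: [0.3, -0.1, 0.0]
finger_gap: 0.0435
grip_force: 41.1
```

Call:
arm_command:
  moves: [-1,0,0,0,0,0,0,-1,0,0,0,0,0,0]

```text
clock: 14.35
tcp_pos: [0.4476, -0.3248, 0.1465]
orientation: [-0.001, 0.57, 0.822, 0.0]
wrist_force: [0.2, 0.6, -1.6]
finger_gap: 0.0433
grip_force: 41.1
```

```bash
python3 - <<'E'
from plan import *
s=get_state();t=np.array(s['tcp_pos']);print(s['clock'],t,s['orientation'].round(3))
print('S',held(.021,t[:2]+[-.0017,.0018],t[2]+.003,t[2]+.026))
print('M',held(.031,np.array([.4453,-.325]),.05,.062)); print('L',held(.044,np.array([.4453,-.324]),.033,.045))
M=q2R(s['orientation']); print(M.T.round(3))
E
```

```text
14.35 [ 0.44760049 -0.32475708  0.14646299] [-0.001  0.57   0.822  0.   ]
S (array([ 0.4458, -0.3231]), 'n', 3083, 'slope', array([-0.003,  0.02 ]), 'z', np.float64(0.1567))
M (array([ 0.4458, -0.3256]), 'n', 742, 'slope', array([ 0.005, -0.005]), 'z', np.float64(0.0552))
L (array([ 0.4453, -0.3238]), 'n', 1159, 'slope', array([-0.003,  0.01 ]), 'z', np.float64(0.0388))
[[-0.351  0.936  0.001]
 [ 0.936  0.351 -0.   ]
 [-0.001  0.001 -1.   ]]
```

Call:
arm_command:
  moves: [-1,-1,-1,17,0,0,0,-1,0,0,17,0,0,0,-1,0,0,17,0,0,0,-1,0,0,15,0,0,0,-1,0,0,10,0,0,0,-1,0,0,4,0,0,0,-1,0,0,0,0,0,0]

```text
clock: 15.38
tcp_pos: [0.4473, -0.3267, 0.0673]
orientation: [0.0, 0.569, 0.822, -0.0]
wrist_force: [-0.2, 0.0, -0.7]
finger_gap: 0.0433
grip_force: 41.1
```

Call:
arm_command:
  moves: [-1,0,0,2,0,0,0,-1,0,0,1,0,0,0,-1,0,0,0,0,0,0]

```text
clock: 15.75
tcp_pos: [0.4472, -0.3267, 0.0644]
orientation: [0.0, 0.57, 0.822, -0.0]
wrist_force: [-0.1, -1.0, -0.0]
finger_gap: 0.0439
grip_force: 41.1
```

Call:
arm_command:
  moves: [-1,0,0,1,0,0,0,-1,0,0,1,0,0,0,-1,0,0,1,0,0,0]

```text
clock: 16.12
tcp_pos: [0.4474, -0.3268, 0.0616]
orientation: [0.0, 0.57, 0.822, -0.0]
wrist_force: [-0.7, 1.3, 6.5]
finger_gap: 0.0441
grip_force: 41.7
```

Call:
arm_command:
  moves: [0.3,0,0,-1,0,0,0,1,0,0,0,0,0,0,1,0,0,0,0,0,0,1,0,0,-15,0,0,0,1,0,0,-35,0,0,0,1,0,0,-45,0,0,0,1,0,0,-45,0,0,0,1,0,0,-25,0,0,0]

```text
clock: 17.12
tcp_pos: [0.4479, -0.3273, 0.2313]
orientation: [0.002, 0.569, 0.822, -0.0]
wrist_force: [0.4, 0.0, -0.4]
finger_gap: 0.0857
grip_force: 0.0
```

```bash
python3 - <<'E'
from plan import *
s=get_state();t=np.array(s['tcp_pos']);print(s['clock'],t)
print('S',held(.021,np.array([.4453,-.325]),.065,.078));print('M',held(.031,np.array([.4453,-.325]),.05,.062)); print('L',held(.044,np.array([.4453,-.324]),.033,.045))
p,d=read_camera('wrist');cv2.imwrite('pics/w3.png',p)
plan([((.5457,.2906,.24),110.6,17)],1)
E
```

```text
17.125 [ 0.44791899 -0.32729193  0.23134467]
S (array([ 0.4466, -0.3255]), 'n', 527, 'slope', array([-0.006,  0.008]), 'z', np.float64(0.0708))
M (array([ 0.4454, -0.3251]), 'n', 668, 'slope', array([-0.   ,  0.002]), 'z', np.float64(0.0551))
L (array([ 0.4451, -0.3235]), 'n', 931, 'slope', array([-0.005,  0.011]), 'z', np.float64(0.0389))
[1,32,18,-1,0,0,-0, 1,32,18,-1,0,0,-0, 1,32,18,-1,0,0,-0, 1,32,18,-1,0,0,-0, 1,32,18,-1,0,0,-0, 1,32,18,-1,0,0,-0, 1,32,18,-1,0,0,-0, 1,32,18,-1,0,0,-0]
[1,32,18,-1,0,0,-0, 1,32,18,-0,0,0,-0, 1,32,18,-1,0,0,-0, 1,32,18,-0,0,0,-0, 1,32,19,-1,0,0,-0, 1,32,18,-0,0,0,-0, 1,32,19,-1,0,0,-0, 1,32,18,-0,0,0,-0]
[1,31,19,-1,0,0,-0]
end [0.5459 0.2902 0.2404]
```

View pics/w3.png

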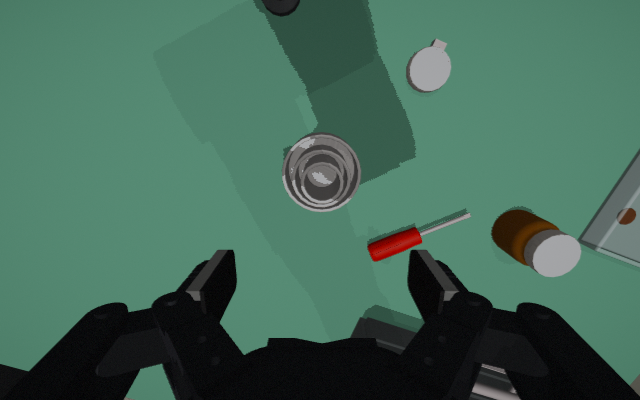

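All three cups are nested upright, centred at (321,172), with rims at 39/55/71 mm. Heading to the lid bar.

Call:
arm_command:
  moves: [1,32,18,-1,0,0,0,1,32,18,-1,0,0,0,1,32,18,-1,0,0,0,1,32,18,-1,0,0,0,1,32,18,-1,0,0,0,1,32,18,-1,0,0,0,1,32,18,-1,0,0,0,1,32,18,-1,0,0,0]

```text
clock: 18.32
tcp_pos: [0.4912, -0.0349, 0.2338]
orientation: [-0.001, 0.57, 0.822, -0.001]
wrist_force: [0.2, 0.5, 0.6]
finger_gap: 0.0852
grip_force: 0.0
```

Call:
arm_command:
  moves: [1,32,18,-1,0,0,0,1,32,18,0,0,0,0,1,32,18,-1,0,0,0,1,32,18,0,0,0,0,1,32,19,-1,0,0,0,1,32,18,0,0,0,0,1,32,19,-1,0,0,0,1,32,18,0,0,0,0]

```text
clock: 19.32
tcp_pos: [0.5381, 0.2556, 0.2375]
orientation: [-0.001, 0.569, 0.822, -0.001]
wrist_force: [0.1, -1.0, -0.7]
finger_gap: 0.0855
grip_force: 0.0
```

Call:
arm_command:
  moves: [1,31,19,-1,0,0,0,1,0,0,0,0,0,0]

```text
clock: 19.58
tcp_pos: [0.545, 0.2922, 0.238]
orientation: [-0.001, 0.568, 0.823, -0.001]
wrist_force: [-0.6, -1.0, 0.2]
finger_gap: 0.0855
grip_force: 0.0
```

```bash
python3 - <<'E'
from plan import *
s=get_state();t=np.array(s['tcp_pos']);print(s['clock'],t,s['joint_pos'].round(2))
c=cam('wrist');p,d=read_camera('wrist');q=cloud('wrist',d,c).reshape(-1,3);q=q[np.isfinite(q).all(1)]
q=q[np.hypot(*(q[:,:2]-(.5457,.2906)).T)<.08]
b=q[(q[:,2]>.118)&(q[:,2]<.145)].astype(np.float32); print(len(b),cv2.minAreaRect(b[:,:2]*1000),np.percentile(b[:,2],95))
l=q[abs(q[:,2]-.0965)<.006]; print(np.median(l[:,2]))
cv2.imwrite('pics/w4.png',p)
E
```

```text
19.575 [0.54495082 0.29220117 0.237954  ] [0.36 0.4  0.19 1.36 0.   1.57]
1317 ((545.523681640625, 291.32891845703125), (9.440040588378906, 108.47347259521484), 20.588722229003906) 0.13616662
0.09557073268792227
```

View pics/w4.png

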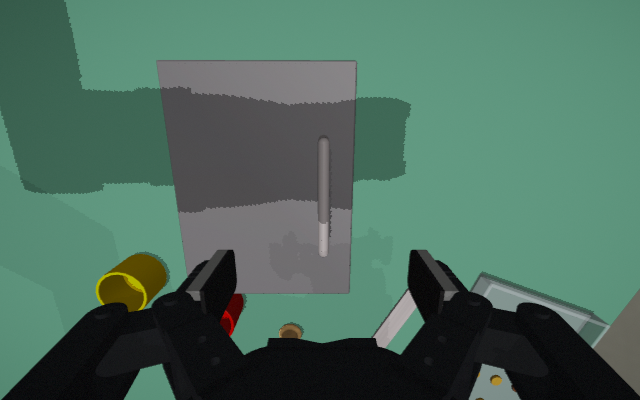

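The wrist view shows the bar running (324,138)–(324,255) between the open fingers. It measures (0.5455, 0.291), matching the lid geometry. Descend and grip.

Call:
arm_command:
  moves: [1,-1,0,20,0,0,0,1,0,0,25,0,0,0,1,0,0,25,0,0,0,1,0,0,22,0,0,0,1,0,0,18,0,0,0,1,0,0,14,0,0,0,1,0,0,0,0,0,0]

```text
clock: 20.5
tcp_pos: [0.545, 0.2883, 0.1148]
orientation: [-0.001, 0.57, 0.822, -0.001]
wrist_force: [0.5, -0.6, 0.3]
finger_gap: 0.0856
grip_force: 0.0
```

Call:
arm_command:
  moves: [-1,0,0,0,0,0,0,-1,0,0,0,0,0,0,-1,0,0,0,0,0,0,-1,0,0,0,0,0,0,-1,0,0,0,0,0,0,-1,0,0,0,0,0,0]
  newtons: 40

```text
clock: 21.25
tcp_pos: [0.5469, 0.2898, 0.1167]
orientation: [0.001, 0.569, 0.822, 0.001]
wrist_force: [2.9, 0.5, 0.6]
finger_gap: 0.0083
grip_force: 39.0
```

Call:
arm_command:
  moves: [-1,0,-1.5,-7.5,-0.05,0,0,-1,0,-1.5,-7.5,-0.05,0,0,-1,0,-1.5,-7.5,-0.05,0,0,-1,0,-1.5,-7.5,-0.05,0,0,-1,0,-1.5,-7.5,-0.05,0,0,-1,0,-1.5,-7.5,-0.05,0,0,-1,0,-1.5,-7.5,-0.05,0,0,-1,0,-1.5,-7.5,-0.05,0,0]

```text
clock: 22.25
tcp_pos: [0.5259, 0.2819, 0.1737]
orientation: [0.114, 0.558, 0.805, 0.165]
wrist_force: [3.9, 2.2, -0.5]
finger_gap: 0.0081
grip_force: 39.5
```

```bash
cat > lid.py <<'E'
from h import *
s=get_state();t=np.array(s['tcp_pos']);M=q2R(s['orientation']);u=np.array([np.cos(np.radians(20.6)),np.sin(np.radians(20.6)),0])
H=np.array([.4053,.2378,.0905]); g=t-.015*M[:,2]; v=g-H
print(s['clock'],t,s['finger_gap'],s['grip_force'],s['wrist_force'].round(1),s['joint_pos'].round(2))
print('tool tilt',np.arctan2(M[:,2]@u,-M[2,2]),'lid from grasp',np.arctan2(v[2],v@u)-np.arctan2(.041,.15),'radius',np.hypot(v[2],v@u),'want',np.hypot(.041,.15))
for n in('side','top'):
    c=cam(n);p,d=read_camera(n);q=cloud(n,d,c).reshape(-1,3);q=q[np.isfinite(q).all(1)]-H
    a=q@u;b=q@np.array([-u[1],u[0],0]);z=q[:,2]; k=(abs(b)<.11)&(a>-.03)&(a<.2)&(z>0.01)
    A=np.c_[a,z][k]; 
    th=np.linspace(0,1.3,521); cnt=[(abs(-A[:,0]*np.sin(x)+A[:,1]*np.cos(x)-.006)<.003).sum() for x in th]; m=max(cnt)
    print(n,'lid plane angle',th[np.array(cnt)>=.95*m].mean(),m)
    cv2.imwrite(f'pics/lid_{n}_{s["clock"]:.1f}.png',p)
E
python3 lid.py
```

```text
22.25 [0.525882   0.28185381 0.17365697] 0.008146746923556282 39.51604127883911 [ 3.9  2.2 -0.5] [ 0.36  0.08 -0.48  0.61  0.    1.57]
tool tilt 0.4031772710885253 lid from grasp 0.40275048319952483 radius 0.1562150214760232 want 0.155502411556863
side lid plane angle 0.40875 8776
top lid plane angle 0.40375 4403
```

Call:
arm_command:
  moves: [-1,0,-1.5,-7.5,-0.05,0,0,-1,0,-1.5,-7.5,-0.05,0,0,-1,0,-1.5,-7.5,-0.05,0,0,-1,0,-1.5,-7.5,-0.05,0,0,-1,0,-1.5,-7.5,-0.05,0,0,-1,0,-1.5,-7.5,-0.05,0,0,-1,0,-1.5,-7.5,-0.05,0,0,-1,0,-1,-5,-0.03,0,0]

```text
clock: 23.35
tcp_pos: [0.4879, 0.2676, 0.2155]
orientation: [0.217, 0.527, 0.76, 0.313]
wrist_force: [2.8, 1.5, 0.9]
finger_gap: 0.0084
grip_force: 40.3
```

Call:
arm_command:
  moves: [-1,0,0,0,0,0,0,-1,0,0,0,0,0,0]

```text
clock: 23.6
tcp_pos: [0.4881, 0.2677, 0.2153]
orientation: [0.216, 0.527, 0.76, 0.312]
wrist_force: [3.2, 1.2, 0.6]
finger_gap: 0.0085
grip_force: 40.4
```

```bash
python3 lid.py; ls pics
```

```text
23.6 [0.4881172  0.26767997 0.21526374] 0.008499524697823559 40.416192412376404 [3.2 1.2 0.6] [ 0.36 -0.22 -0.89  0.12  0.    1.57]
tool tilt 0.7795485979212707 lid from grasp 0.7842741364608323 radius 0.1560341453476198 want 0.155502411556863
side lid plane angle 0.785 8083
top lid plane angle 0.7825 4638
crop.png
lid_side_22.2.png
lid_side_23.6.png
lid_top_22.2.png
lid_top_23.6.png
s1.png
side0.png
top0.png
w1.png
w2.png
w3.png
w4.png
```

View pics/lid_top_23.6.png

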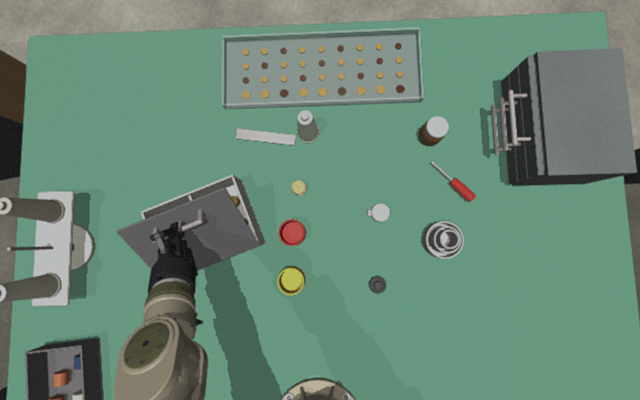

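```bash
python3 - <<'E'
from h import *
for r,z in((.021,.071),(.031,.055),(.044,.039)): print(held(r,np.array([.445,-.324]),z-.006,z+.006,'top'))
E
```

```text
(array([ 0.4456, -0.3246]), 'n', 116, 'slope', array([-0.02, -0.01]), 'z', np.float64(0.0703))
(array([ 0.4444, -0.3245]), 'n', 152, 'slope', array([-0.009, -0.001]), 'z', np.float64(0.0547))
(array([ 0.4442, -0.3227]), 'n', 228, 'slope', array([-0.   ,  0.012]), 'z', np.float64(0.0386))
```

The top view shows the lid held open by the bar near (185,228), the nested cups at (444,240), and the other things where they were. Handing in.

```bash
python3 -c "
from workcell import *
print(hand_in())"
```

```text
the job is handed in; nothing more can be done
None
```

The three aluminium cups are nested upright and released, and the job is handed in with the arm holding the lid open at 0.785 rad (45°); everything else looked unmoved in the last picture.

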